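Turn the relay baton strip-up and jog the marking stand

ROBOT

A 7-joint arm with a two-finger parallel gripper is mounted at the origin on the work surface. World frame = base frame: x ahead of the robot, y to its left, z up, the work surface at z = 0. Lengths are in m, angles in rad, forces in N, time in s.
With the tool pointing down it reaches from about 0.425 to 0.925 m from the base axis. Payload 6.8 kg.
Tool frame: the origin (TCP) lies between the finger pads; the fingertips stand 17 mm ahead of it and the grasp point (between the pads) lies 2 mm behind it; z points along the fingers, x is the direction in which the jaws open and shut, and the axes are right-handed (so a half turn about z gives the same grasp; the last joint's range is limited). The gripper opens to 85 mm and grips with 20 to 120 N. Pads are 22 mm wide; open, the fingers measure 114 mm over their backs; the gripper's body (76 mm by 85 mm) begins 54 mm behind the grasp point. The pads swing forward as they close: fully open they stand 13 mm farther back than shut.
Start: joints at [1.11, 0.477, 0.022, 1.555, -0.011, 1.109, -0.083], TCP at [0.233, -0.633, 0.248] pointing down, gripper open.
Joint ranges: [-2.96, 2.96], [-0.34, 2.1], [-1.41, 1.46], [0.24, 2.44], [-1.37, 4.51], [0.17, 1.92], [-2.96, 2.96]. Speed limits (rad/s): [2.39, 2.39, 3.14, 3.14, 3.14, 3.14, 3.14].

INTERFACE

Orientations are given as a unit quaternion [w, x, y, z].
In Python, from station import readout, read_camera, get_calibration, bot, models gives the robot as it stands.
- The arm moves only by the tool carry_out, never from a script. Its argument "deltas" is a list of rows, each a list of 2 entries, a list of its own where there are three numbers: the shift along the tool's x, y, z in cm, then the turn about the tool's z in degrees. A call has 1 to 10 rows; each row is the pose to reach, as a shift and turn from the pose measured when the call began, along the tool's axes at that moment; what a row does not reach only later rows make up. A row lasts 1/8 s, in which the tool goes at most 62.5 mm and 10.7 degrees, less where a joint would pass 70% of its speed; a pose out of reach is approached as far as the arm can. A call with a gripper value outside its range is refused whole. "hand" is the opening, from 0 (shut) to 1 (fully open), set as the call begins (left out, the last holds). The fingers move at their own pace and stop on an object; "newtons" is the grip in N (left out, the last holds). Time passes only in rows, so rows that repeat a pose let the fingers close. It gives the time, the measured TCP pose, the force and the opening at its end, in the units of the state.
- readout.get_obs(): the state, without advancing time (a new reading comes with each control period).
- read_camera(name): name is "side" or "top" or "wrist"; returns the picture (400x640x3 uint8, red, green, blue); there is no depth.
- get_calibration(name): a dict with "fov_y" (degrees; the focal length in pixels is half the picture's height over the tangent of half this angle, whatever the lens; pixels are square), "cx", "cy" (the principal point, pixels), "D" ([k1, k2, p1, p2, k3] as OpenCV has them; the pictures are not rectified), "world_from_camera" (4x4, takes a point from camera to world coordinates). Camera axes: x right, y down, z forward; pixel columns grow to the right and rows downward; lengths in m; the calibration is good to about 2 mm. A picture is of the moment at which its call begins: read the wrist's pose just before it. get_calibration takes no time and is no camera call; for the wrist camera it gives the pose at the moment of the call.
- bot.hand_in(): hands the job in, once; it reports no verdict.
Trained networks look in the newest picture that a camera, given by its name, has taken for a name from the list of things; names that differ only in an ending like _2 or _b are one class to them, and where a whole thing is asked for, a point or a joint stands for the part that bears it (a point fixed in the world has none). Each returns a list of dicts, best first, with "score" (0 to 1); they miss things now and then, are a little off and sometimes report something else, mostly with a low value. They report only what shows in the picture. A call takes as long as a camera call.
- models.spot_in(query, camera): "centre" ([row, column] in pixels, amid what is visible of it).
The state is a dict: "t": time; "q": joint angles; "joint_vel": joint speeds; "joint_torque": joint torques, N m; "eef_pos": TCP position; "tool_rot": TCP orientation; "contact_force": force on the tool from outside, world axes, zero at the start; "torque": the same for the moment, N m; "gripper_width": opening from 0.0 (shut) to 1.0 (fully open).
Only numpy, scipy, OpenCV 4.12 (cv2) and the standard library are available. Lean on these libraries where they do the work, as an engineer would, in place of code of your own. Each camera call takes 0.05 s, during which the arm holds its last target. There are 200 camera calls.

TASK

Turn the orange relay baton between the marking stand's centres until its white strip faces straight up, taking it afresh as often as needed, and let go of it. Then tilt the black-knobbed jog lever well over to its green side, hold it there for a good second, and let it spring back upright. Never tip the lever towards red, and leave the other things on the table where they are.

Things in the scene. Friction and masses are not known exactly. Their poses are not given: they have to be found in the camera images.
- stand: Fixed marking stand: grey bed 390 x 85 x 26 mm with two blue uprights. Origin on the table; x along the bed and the baton's axis, z up. The baton's axis is 110 mm up, above y = 0. Head block (82 mm wide, 148 mm high) at x = -0.195 to -0.125 m, spindle to -0.107; tailstock (50 mm wide, 133 mm high) at 0.128 to 0.168, handwheel to 0.188. Nothing is over the baton.
- baton_mid (a point): Middle of the orange relay baton, on its axis: a cylinder 40 mm thick, 200 mm long, that can only turn about its axis. x along its axis (as the stand's x); z points out through the white strip (12 mm wide, 160 mm long). A thin black strip (6 mm) runs exactly opposite. At first the white faces sideways-down on the stand's -y side, so black is seen from above.
- baton (a joint): Angle of the baton in rad: 0 with the white strip straight up, positive right-handed about the stand's +x (strip towards the stand's -y side at 1.57, straight down at 3.14). Starts between 1.65 and 2.65; stops at -3.3 and +3.3. Light friction (about 0.06 N m) keeps it where it is left.
- console: Fixed grey control console 120 x 140 x 55 mm high, origin on the table under its middle, z up. Its top carries a green patch on the +y side and a red patch on the -y side; the lever stands in the middle.
- lever_knob (a point): Centre of the lever's black ball knob, 34 mm in diameter, on a 10 mm steel stick; 78 mm above the pivot, 135 mm above the table when upright. The pivot lies on the console's vertical centre line 57 mm above the table and the lever swings in the console's y-z plane.
- jog_lever (a joint): Tilt of the jog lever in rad: 0 upright, positive towards the green patch (console +y), negative towards red; stops at +-0.6. Well over is beyond 0.35. Spring-centred, about 0.8 N m/rad (5 N at the knob at 0.5 rad); let go, it comes back upright by itself without overshoot.
- spare1: Green spare baton (40 mm diameter, 200 mm long) lying in the yellow tray, a bystander; origin on its underside.
- spare2: Blue spare baton, the same size, lying beside it in the tray (tray 240 x 130 x 35 mm); a bystander; origin on its underside.
- tape: Yellow ring-shaped roll, 60 mm across, 24 mm high, lying on the table; a bystander; origin under its centre.
- tin: Tin with a blue band, 72 mm across, 110 mm high, standing; a bystander; origin under its centre.
- mug: White mug, 80 mm across, 90 mm high; a bystander; origin under its centre.
- wrench: Steel wrench 160 mm long, lying flat; a bystander; x along its length.
- book: Red book 130 x 190 x 28 mm, lying flat; a bystander; origin under its centre.

How it is judged:
By the outcome, as a careful person would: the job done as asked, in the order asked, and still so for the second after the job is handed in, with the robot touching nothing.
It also fails if it takes over 69 s, if anything falls off the work surface, if the arm or the gripper's body presses on something with over 40 N, if the wrist force passes 120 N, or if a joint passes its speed limit or range.

## Working session

There is one attempt and no reset: what is moved stays moved. The work goes in short steps, Python scripts to look and compute and a tool call to move; the robot and the scene stay as the last step left them, time stands still between calls to the robot, and variables do not carry over. Pictures are saved under pics/ and viewed, about 8 in all and at most 12, crops included, and the job is handed in when it is done.

Besides the shell and the picture viewer there is one more tool, called after ">>>" in YAML: its name, and indented under it one key for each argument. carry_out: Moves the arm, as the interface text tells. Its arguments: {"type":"object","properties":{"deltas":{"type":"array"},"hand":{"type":"number"},"newtons":{"type":"number"}},"required":["deltas"]}

```bash
mkdir -p pics; cat > h.py <<'E'
import numpy as np, cv2
from station import readout, read_camera, get_calibration, bot, models
def K(c):
    f=200/np.tan(np.radians(c['fov_y'])/2); return np.array([[f,0,c['cx']],[0,f,c['cy']],[0,0,1.]])
def px2w(c,rc,z):
    T=np.array(c['world_from_camera']); p=cv2.undistortPoints(np.array([[[rc[1],rc[0]]]],float),K(c),np.array(c['D'],float))[0,0]
    d=T[:3,:3]@[p[0],p[1],1]; o=T[:3,3]; return o+d*(z-o[2])/d[2]
def w2px(c,P):
    T=np.linalg.inv(np.array(c['world_from_camera'])); r=cv2.Rodrigues(T[:3,:3])[0]
    return cv2.projectPoints(np.array(P,float).reshape(-1,1,3),r,T[:3,3],K(c),np.array(c['D'],float))[0][:,0]
def snap(cam,name):
    im=read_camera(cam); cv2.imwrite('pics/'+name,im[:,:,::-1]); return im
E
python3 - <<'E'
from h import *
np.set_printoptions(precision=3,suppress=True)
a=snap('top','top0.png');b=snap('side','side0.png')
for cam in('top','side'):
    c=get_calibration(cam);print(cam,c['fov_y'],c['D'],np.array(c['world_from_camera']))
    for q,z in(('stand',.026),('baton_mid',.13),('console',.055),('lever_knob',.135),('tin',.11),('mug',.09)):
        for d in models.spot_in(q,cam)[:2]: print(q,np.round(d['centre']),round(d['score'],2),px2w(c,d['centre'],z))
print(readout.get_obs())
E
```

```text
top 46.232446757047875 [-0.032  0.     0.     0.     0.   ] [[ 0.017 -0.988  0.153  0.414]
 [-1.    -0.019 -0.011  0.025]
 [ 0.013 -0.152 -0.988  1.418]
 [ 0.     0.     0.     1.   ]]
stand [230. 373.] 0.93 [ 0.547 -0.183  0.026]
stand [214. 240.] 0.54 [0.585 0.216 0.026]
baton_mid [222. 376.] 0.89 [ 0.559 -0.177  0.13 ]
console [216. 242.] 0.76 [0.578 0.204 0.055]
lever_knob [210. 238.] 0.69 [0.583 0.205 0.135]
lever_knob [176. 191.] 0.19 [0.677 0.34  0.135]
tin [156. 314.] 0.89 [ 0.748 -0.004  0.11 ]
mug [175. 191.] 0.75 [0.69  0.352 0.09 ]
mug [256. 150.] 0.51 [0.454 0.454 0.09 ]
side 52.88985035591543 [-0.088  0.     0.     0.     0.   ] [[-0.901 -0.325  0.286  0.297]
 [-0.433  0.694 -0.575  0.663]
 [-0.012 -0.643 -0.766  0.969]
 [ 0.     0.     0.     1.   ]]
stand [172. 368.] 0.69 [ 0.538 -0.207  0.026]
stand [154. 360.] 0.65 [ 0.594 -0.271  0.026]
baton_mid [155. 357.] 0.88 [ 0.568 -0.162  0.13 ]
console [268. 297.] 0.86 [0.575 0.216 0.055]
lever_knob [249. 295.] 0.7 [0.58  0.213 0.135]
tin [186. 277.] 0.69 [0.732 0.032 0.11 ]
mug [292. 228.] 0.75 [0.684 0.365 0.09 ]
{'t': 0.7, 'q': array([ 1.11 ,  0.477,  0.022,  1.555, -0.012,  1.109, -0.083]), 'joint_vel': array([ 0.001, -0.001,  0.   ,  0.   , -0.002,  0.001, -0.001]), 'joint_torque': array([  0.   , -59.616,   1.606, -28.15 ,   0.012,   0.002,   0.   ]), 'eef_pos': array([ 0.233, -0.633,  0.248]), 'tool_rot': array([-0.   ,  0.82 , -0.572,  0.   ]), 'contact_force': array([-1.008,  0.125,  0.061]), 'torque': array([0.011, 0.028, 0.013]), 'gripper_width': 1.0062845546333166}
```

View pics/top0.png

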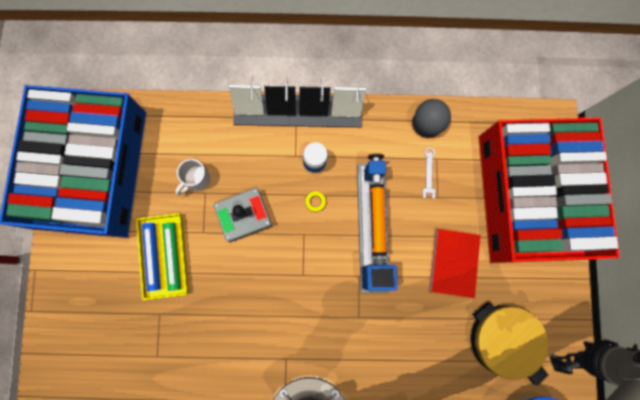

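View pics/side0.png

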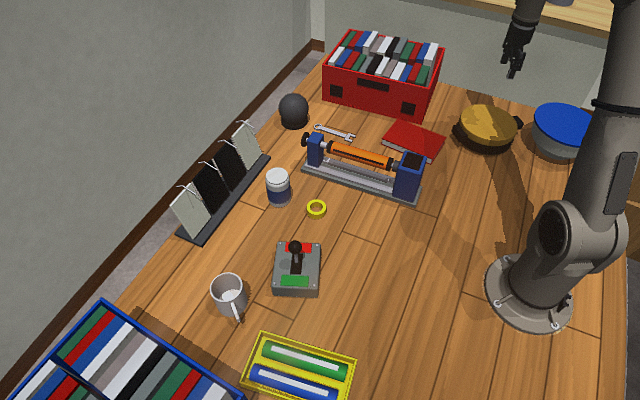

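The top view shows the stand with its head block nearer the robot, at about px (380,277), and its tailstock at (376,165). So stand +x is roughly world +x, and white faces right (−y). The console is at px (242,216), with green on the left and red on the right. The tool can only point down, so I plan to roll the baton by pressing the shut fingertips on top and dragging towards +y. First I need the move to a point above the baton.

```bash
cat >> h.py <<'E'
from scipy.spatial.transform import Rotation as R
def rot(o): return R.from_quat(np.roll(o['tool_rot'],-1)).as_matrix()
def togo(target,xdir=None):
    o=readout.get_obs(); M=rot(o); d=M.T@(np.array(target)-o['eef_pos'])*100
    print('pos',o['eef_pos'].round(4),'delta cm',d.round(2))
    if xdir is not None:
        v=M.T@np.array([*xdir,0]); print('turn',np.degrees(np.arctan2(v[1],v[0])).round(2))
E
python3 - <<'E'
from h import *
np.set_printoptions(precision=3,suppress=True)
o=readout.get_obs();M=rot(o);c=get_calibration('wrist');T=np.array(c['world_from_camera'])
print('cam in tool',M.T@(T[:3,3]-o['eef_pos']),'\n',M.T@T[:3,:3],c['fov_y'],c['D'])
im=cv2.imread('pics/top0.png');c=get_calibration('top')
h=cv2.cvtColor(im,cv2.COLOR_BGR2HSV);m=cv2.inRange(h,(8,150,120),(20,255,255));m[:,:350]=0;m[:,400:]=0;m[:180]=0;m[270:]=0
ys,xs=np.nonzero(m);print(len(xs),xs.min(),xs.max(),ys.min(),ys.max())
(cx,cy),wh,a=cv2.minAreaRect(np.c_[xs,ys].astype(np.float32));print(cx,cy,wh,a)
for rc in((ys.min(),xs[ys<ys.min()+4].mean()),(ys.max(),xs[ys>ys.max()-4].mean()),(168,376),(277,380)):print(px2w(c,rc,.128))
togo([.56,-.18,.29],(0,-1))
E
```

```text
cam in tool [-0.001 -0.074 -0.126] 
 [[ 1.     0.     0.001]
 [-0.     0.957  0.29 ]
 [-0.    -0.29   0.957]] 65.57575223752497 [-0.049  0.     0.     0.     0.   ]
2408 350 399 180 269
374.5 224.5 (89.0, 49.0) 90.0
[ 0.678 -0.19   0.128]
[ 0.429 -0.131  0.128]
[ 0.712 -0.178  0.128]
[ 0.408 -0.187  0.128]
pos [ 0.233 -0.633  0.248] delta cm [-31.26 -46.33  -4.17]
turn 20.21
```

>>> carry_out:
  deltas:
    - [[-2,-3,-3],7]
    - [[-6,-8,-5],14]
    - [[-9.5,-13,-5],20]
    - [[-13,-18,-5],20]
    - [[-16.5,-23,-5],20]
    - [[-20,-28,-5],20]
    - [[-23.5,-33,-5],20]
    - [[-27,-38.5,-5],20]
    - [[-30,-43.5,-4.5],20]
    - [[-31.3,-46.3,-4.2],20]
  hand: 0

```text
t: 1.95
eef_pos: [0.5615, -0.1756, 0.2904]
tool_rot: [-0.001, 0.71, -0.704, -0.0]
contact_force: [1.1, -1.3, -0.6]
gripper_width: 0.005
```

```bash
python3 - <<'E'
from h import *
np.set_printoptions(precision=3,suppress=True)
o=readout.get_obs();print(o['t'],o['eef_pos'],o['gripper_width'],o['contact_force'],abs(o['joint_vel']).max())
c=get_calibration('wrist');snap('wrist','w1.png')
for q,z in(('stand',.026),('baton_mid',.13)):
    for d in models.spot_in(q,'wrist')[:1]: print(q,np.round(d['centre']),round(d['score'],2),px2w(c,d['centre'],z))
E
```

```text
1.95 [ 0.561 -0.176  0.29 ] 0.005264358201213408 [ 1.059 -1.322 -0.608] 0.3907284846262858
stand [121. 326.] 0.74 [ 0.617 -0.184  0.026]
baton_mid [156. 328.] 0.71 [ 0.59  -0.184  0.13 ]
```

View pics/w1.png

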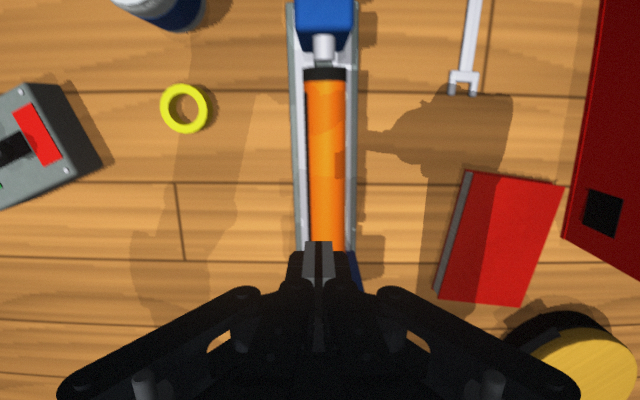

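The wrist view shows the baton running nearly straight up the image, with its top end cap at about (323,73). The shut tips, at about (319,245), are only about 14 mm wide across the jaws, so I'll drag along the 22 mm pad width, which means turning the tool 90°. Next I measure the axis.

```bash
cat >> h.py <<'E'
def orange(im): 
    h=cv2.cvtColor(im,cv2.COLOR_BGR2HSV); return cv2.inRange(h,(8,215,150),(20,255,255))
E
python3 - <<'E'
from h import *
np.set_printoptions(precision=4,suppress=True)
c=get_calibration('wrist');im=cv2.imread('pics/w1.png')
print(cv2.cvtColor(im,cv2.COLOR_BGR2HSV)[150,296:356:3].tolist())
m=orange(im)
P=[]
for r in range(90,232,20):
    x=np.nonzero(m[r,295:360])[0]+295
    a=px2w(c,(r,x.min()),.11);b=px2w(c,(r,x.max()),.11);print(r,x.min(),x.max(),a[:2],b[:2],(a-b)[1])
    P.append((a+b)/2)
for rc in((73,323),):print('end',px2w(c,rc,.11))
P=np.array(P);print(np.polyfit(P[:,0]-.55,P[:,1],1));print(readout.get_obs()['q'])
togo([.56,-.18,.2],(-1,0))
E
```

```text
[[69, 12, 149], [124, 9, 216], [120, 7, 225], [150, 6, 139], [10, 196, 113], [14, 230, 233], [15, 225, 234], [17, 224, 233], [18, 225, 234], [18, 218, 233], [19, 209, 235], [18, 219, 233], [16, 225, 234], [15, 231, 234], [13, 234, 231], [12, 228, 196], [11, 193, 148], [9, 11, 167], [140, 10, 149], [36, 13, 102]]
90 305 343 [ 0.648  -0.1644] [ 0.6483 -0.2   ] 0.03558890779099125
110 308 343 [ 0.6299 -0.1672] [ 0.6301 -0.2005] 0.03330834260929827
130 308 343 [ 0.6111 -0.1672] [ 0.6114 -0.201 ] 0.03386851290021753
150 309 343 [ 0.5918 -0.1681] [ 0.5921 -0.2016] 0.03347710866942474
170 309 343 [ 0.5718 -0.1681] [ 0.572  -0.2022] 0.03408761596042484
190 310 343 [ 0.551  -0.1691] [ 0.5513 -0.2028] 0.03371339535706222
210 311 343 [ 0.5294 -0.1702] [ 0.5297 -0.2035] 0.03333848300175324
230 312 343 [ 0.507  -0.1712] [ 0.5072 -0.2042] 0.03296236474150391
end [ 0.6632 -0.1811  0.11  ]
[ 0.0352 -0.1862]
[ 0.3373  0.3056 -0.1702  1.712   0.0558  1.129  -1.4125]
pos [ 0.5604 -0.1779  0.29  ] delta cm [0.21 0.04 9.  ]
turn 90.42
```

>>> carry_out:
  deltas:
    - [[0.2,0,0],-10]
    - [[0.5,0,0],-20]
    - [[0.8,0,0],-30]
    - [[1,0,0],-40]
    - [[1.2,0,1],-50]
    - [[1.4,0,3],-60]
    - [[1.6,-0.2,6],-70]
    - [[1.6,-0.2,9],-80]
    - [[1.6,-0.2,11],-88]
    - [[1.6,-0.2,11.5],-91.5]

```text
t: 3.35
eef_pos: [0.5605, -0.1958, 0.1735]
tool_rot: [-0.0, 1.0, 0.017, -0.002]
contact_force: [0.6, -0.3, -0.6]
gripper_width: -0.002
```

```bash
python3 - <<'E'
from h import *
np.set_printoptions(precision=4,suppress=True)
o=readout.get_obs();print(o['t'],o['eef_pos'],o['contact_force'])
snap('wrist','w2.png')
togo([.563,-.194,.15],(1,0.035))
E
```

```text
3.35 [ 0.5605 -0.1958  0.1735] [ 0.5527 -0.2755 -0.6111]
pos [ 0.5606 -0.1958  0.1735] delta cm [ 0.25 -0.17  2.35]
turn 0.02
```

View pics/w2.png

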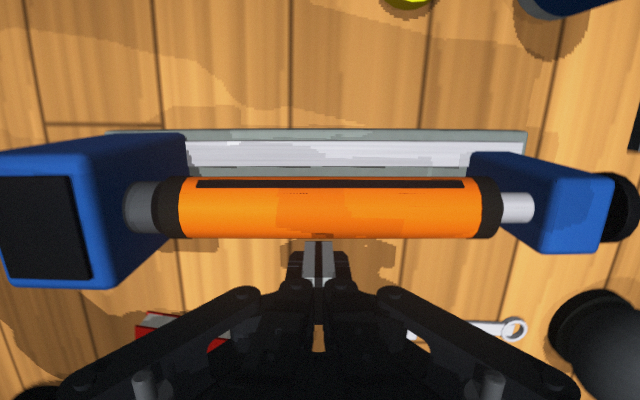

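The black strip shows near the +y edge of the baton, at row 184 (baton rows 176–238). I fit the angle from that.

```bash
cat >> h.py <<'E'
A=np.array([.563,-.1852,.110]);X=np.array([.9994,.035,0]);Y=np.array([-.035,.9994,0]);Z=np.array([0,0,1.])
def strip(th,s,off=0): return A+X*s+.02*(-np.sin(th)*Y+np.cos(th)*Z)
E
python3 - <<'E'
from h import *
np.set_printoptions(precision=2,suppress=True)
c=get_calibration('wrist')
for s in(-.08,0,.08):
  print([ (round(t,2),w2px(c,strip(t-np.pi,s))[0].round(1).tolist()) for t in np.arange(1.6,2.7,.1)])
print('sil', [w2px(c,strip(t,0))[0,1].round(1) for t in np.arange(-2,2.,.2)])
im=cv2.imread('pics/w2.png')
for col in(230,320,420): print(col,im[170:192,col].max(1).tolist(), [r for r in range(160,250) if orange(im)[r,col]][::60])
E
```

```text
[(np.float64(1.6), [196.6, 179.0]), (np.float64(1.7), [195.4, 180.0]), (np.float64(1.8), [194.3, 181.3]), (np.float64(1.9), [193.2, 182.9]), (np.float64(2.0), [192.1, 184.9]), (np.float64(2.1), [191.2, 187.1]), (np.float64(2.2), [190.3, 189.5]), (np.float64(2.3), [189.5, 192.3]), (np.float64(2.4), [188.8, 195.2]), (np.float64(2.5), [188.3, 198.3]), (np.float64(2.6), [187.9, 201.5])]
[(np.float64(1.6), [323.7, 179.0]), (np.float64(1.7), [323.7, 180.0]), (np.float64(1.8), [323.8, 181.3]), (np.float64(1.9), [323.8, 182.9]), (np.float64(2.0), [323.8, 184.9]), (np.float64(2.1), [323.9, 187.1]), (np.float64(2.2), [323.9, 189.6]), (np.float64(2.3), [323.9, 192.3]), (np.float64(2.4), [324.0, 195.3]), (np.float64(2.5), [324.0, 198.4]), (np.float64(2.6), [324.0, 201.7])]
[(np.float64(1.6), [450.7, 179.3]), (np.float64(1.7), [451.9, 180.3]), (np.float64(1.8), [453.2, 181.6]), (np.float64(1.9), [454.3, 183.2]), (np.float64(2.0), [455.5, 185.1]), (np.float64(2.1), [456.5, 187.3]), (np.float64(2.2), [457.4, 189.8]), (np.float64(2.3), [458.3, 192.5]), (np.float64(2.4), [459.0, 195.5]), (np.float64(2.5), [459.6, 198.6]), (np.float64(2.6), [460.0, 201.8])]
sil [np.float64(178.6), np.float64(178.0), np.float64(178.6), np.float64(180.5), np.float64(183.7), np.float64(188.1), np.float64(193.5), np.float64(199.8), np.float64(206.5), np.float64(213.4), np.float64(220.0), np.float64(226.1), np.float64(231.3), np.float64(235.5), np.float64(238.4), np.float64(240.0), np.float64(240.2), np.float64(239.3), np.float64(237.2), np.float64(234.1)]
230 [135, 137, 132, 134, 132, 136, 115, 152, 173, 111, 52, 44, 40, 43, 43, 45, 44, 68, 218, 240, 239, 238] [178]
320 [133, 133, 136, 133, 135, 132, 112, 147, 163, 118, 44, 46, 46, 48, 46, 43, 46, 66, 191, 231, 233, 235] [178]
420 [137, 138, 134, 134, 134, 135, 117, 132, 160, 153, 69, 41, 39, 41, 43, 44, 38, 60, 176, 236, 236, 239] [179]
```

The angle is about 2.0 rad, so about 40 mm of rolling is needed. I descend to contact.

>>> carry_out:
  deltas:
    - [[0.2,-0.2,1.5],0]
    - [[0.2,-0.2,2.3],0]
    - [[0.2,-0.2,2.5],0]
    - [[0.2,-0.2,2.6],0]
    - [[0.2,-0.2,2.7],0]
    - [[0.2,-0.2,2.7],0]
  newtons: 60

```text
t: 4.15
eef_pos: [0.5627, -0.1937, 0.147]
tool_rot: [-0.0, 1.0, 0.018, -0.001]
contact_force: [-0.3, 0.9, 2.9]
gripper_width: 0.001
```

>>> carry_out:
  deltas:
    - [[0,0,0.1],0]
    - [[0,0,0.1],0]

```text
t: 4.4
eef_pos: [0.5628, -0.1938, 0.1468]
tool_rot: [0.0, 1.0, 0.018, -0.001]
contact_force: [-3.1, 0.1, 7.1]
gripper_width: -0.0
```

>>> carry_out:
  deltas:
    - [[0,0,0.25],0]
    - [[0,-0.2,0.25],0]
    - [[0,-0.5,0.25],0]
    - [[0,-0.8,0.25],0]
    - [[0,-1.1,0.25],0]
    - [[0,-1.4,0.25],0]
    - [[0,-1.6,0.25],0]

```text
t: 5.28
eef_pos: [0.5625, -0.1802, 0.1468]
tool_rot: [0.002, 1.0, 0.017, -0.001]
contact_force: [-6.7, -4.5, 17.8]
gripper_width: -0.001
```

```bash
python3 - <<'E'
from h import *
np.set_printoptions(precision=4,suppress=True)
o=readout.get_obs();print(o['t'],o['eef_pos'],o['contact_force'])
c=get_calibration('wrist')
im=snap('wrist','w3.png')
print([ (round(t,2),w2px(c,strip(t-np.pi,0.06))[0].round(1).tolist()) for t in np.arange(.8,2.1,.2)])
print([ (round(t,2),w2px(c,strip(t,0.06))[0].round(1).tolist()) for t in np.arange(.6,2.1,.2)])
E
```

```text
5.275 [ 0.5625 -0.1802  0.1468] [-6.6892 -4.5012 17.8403]
[(np.float64(0.8), [418.1, 217.0]), (np.float64(1.0), [420.0, 214.9]), (np.float64(1.2), [422.2, 214.1]), (np.float64(1.4), [424.6, 214.6]), (np.float64(1.6), [426.9, 216.6]), (np.float64(1.8), [429.2, 220.0]), (np.float64(2.0), [431.4, 224.8])]
[(np.float64(0.6), [430.5, 280.9]), (np.float64(0.8), [428.3, 283.2]), (np.float64(1.0), [425.9, 284.0]), (np.float64(1.2), [423.6, 283.4]), (np.float64(1.4), [421.3, 281.3]), (np.float64(1.6), [419.2, 278.2]), (np.float64(1.8), [417.3, 274.0]), (np.float64(2.0), [415.7, 269.0])]
```

View pics/w3.png

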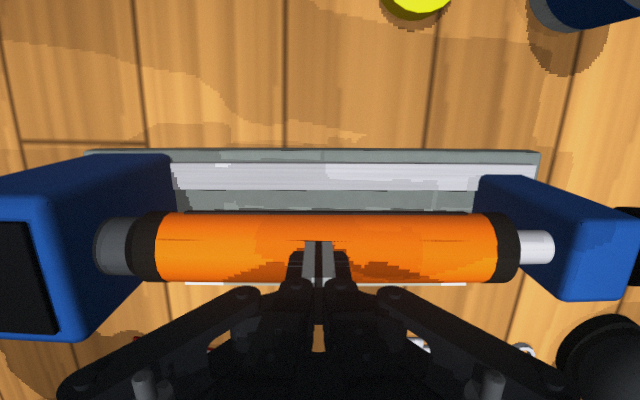

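White is just appearing at the lower edge (row 283), so the roll works without slipping and the angle is about 1.3. I continue the stroke, then lift and take it again.

>>> carry_out:
  deltas:
    - [[0,-0.3,0.35],0]
    - [[0,-0.6,0.35],0]
    - [[0,-0.6,0.35],0]
    - [[0,-0.6,-1],0]
    - [[0,0.4,-1],0]
    - [[0,1.4,-1],0]
    - [[0,1.5,-0.5],0]
    - [[0,1.5,0],0]
    - [[0,1.5,0.2],0]
    - [[0,1.5,0.25],0]

```text
t: 6.58
eef_pos: [0.5629, -0.1956, 0.146]
tool_rot: [0.003, 1.0, 0.017, -0.001]
contact_force: [-7.9, -1.2, 20.3]
gripper_width: 0.002
```

>>> carry_out:
  deltas:
    - [[0,-0.1,0.25],0]
    - [[0,-0.3,0.25],0]
    - [[0,-0.6,0.25],0]
    - [[0,-0.9,0.25],0]
    - [[0,-1.2,0.25],0]
    - [[0,-1.4,0.25],0]
    - [[0,-1.4,0.2],0]
    - [[0,-1.4,-1.5],0]
    - [[0,-1.4,-3],0]
    - [[0,-1.4,-3],0]

```text
t: 7.82
eef_pos: [0.5634, -0.1811, 0.1771]
tool_rot: [0.003, 1.0, 0.017, 0.0]
contact_force: [0.4, -1.1, 0.2]
gripper_width: 0.005
```

```bash
python3 - <<'E'
from h import *
np.set_printoptions(precision=4,suppress=True)
o=readout.get_obs();print(o['t'],o['eef_pos'],o['contact_force'])
c=get_calibration('wrist')
im=snap('wrist','w4.png')
for s in(-.06,.06):print([ (round(t,2),w2px(c,strip(t,s))[0].round(1).tolist()) for t in np.arange(-1.8,1.8,.2)])
for col in(230,420): print([(r,im[r,col].tolist()) for r in range(150,300,4)])
E
```

```text
7.825 [ 0.5634 -0.1811  0.1771] [ 0.3798 -1.0807  0.2087]
[(np.float64(-1.8), [227.9, 197.7]), (np.float64(-1.6), [226.2, 198.7]), (np.float64(-1.4), [224.5, 200.9]), (np.float64(-1.2), [222.9, 204.4]), (np.float64(-1.0), [221.5, 208.9]), (np.float64(-0.8), [220.4, 214.4]), (np.float64(-0.6), [219.6, 220.6]), (np.float64(-0.4), [219.3, 227.1]), (np.float64(-0.2), [219.3, 233.6]), (np.float64(-0.0), [219.7, 239.9]), (np.float64(0.2), [220.6, 245.5]), (np.float64(0.4), [221.7, 250.2]), (np.float64(0.6), [223.1, 253.9]), (np.float64(0.8), [224.8, 256.3]), (np.float64(1.0), [226.5, 257.4]), (np.float64(1.2), [228.2, 257.4]), (np.float64(1.4), [229.9, 256.1]), (np.float64(1.6), [231.4, 253.8])]
[(np.float64(-1.8), [407.7, 197.4]), (np.float64(-1.6), [409.5, 198.4]), (np.float64(-1.4), [411.2, 200.6]), (np.float64(-1.2), [412.8, 204.1]), (np.float64(-1.0), [414.2, 208.6]), (np.float64(-0.8), [415.3, 214.1]), (np.float64(-0.6), [416.1, 220.2]), (np.float64(-0.4), [416.5, 226.7]), (np.float64(-0.2), [416.5, 233.3]), (np.float64(-0.0), [416.1, 239.5]), (np.float64(0.2), [415.2, 245.2]), (np.f
[... 1313 characters left out ...]
200]), (182, [128, 134, 132]), (186, [138, 148, 143]), (190, [138, 144, 141]), (194, [135, 143, 141]), (198, [142, 65, 21]), (202, [194, 91, 29]), (206, [220, 104, 25]), (210, [232, 114, 25]), (214, [238, 122, 27]), (218, [237, 126, 25]), (222, [238, 133, 28]), (226, [237, 139, 29]), (230, [238, 142, 31]), (234, [237, 138, 30]), (238, [237, 132, 27]), (242, [238, 129, 24]), (246, [220, 223, 206]), (250, [229, 229, 218]), (254, [229, 229, 218]), (258, [218, 170, 110]), (262, [214, 156, 87]), (266, [215, 152, 85]), (270, [211, 152, 81]), (274, [213, 153, 85]), (278, [215, 155, 88]), (282, [212, 153, 84]), (286, [212, 154, 82]), (290, [212, 153, 83]), (294, [211, 154, 82]), (298, [33, 29, 23])]
```

View pics/w4.png

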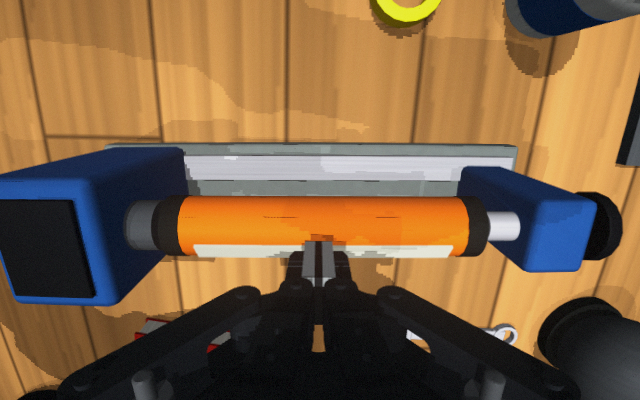

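The white strip is now visible. Its upper edge is at row 244.5, which gives an angle of about 0.47 rad, so about 9.5 mm of roll remains.

>>> carry_out:
  deltas:
    - [[0,0.9,0.5],0]
    - [[0,0.9,2.2],0]
    - [[0,0.9,3.0],0]
    - [[0,0.9,3.3],0]
    - [[0,0.9,3.3],0]

```text
t: 8.5
eef_pos: [0.5623, -0.1913, 0.1464]
tool_rot: [0.004, 1.0, 0.016, -0.001]
contact_force: [-15.7, 0.4, 35.6]
gripper_width: -0.003
```

>>> carry_out:
  deltas:
    - [[0,-0.2,0.1],0]
    - [[0,-0.5,0.1],0]
    - [[0,-0.8,0.1],0]
    - [[0,-1.0,0.1],0]
    - [[0,-1.0,0.1],0]
    - [[0,-1.0,-1.5],0]
    - [[0,0,-5],0]
    - [[0,2,-8],0]
    - [[0,4.5,-8],0]
    - [[0,4.5,-8],0]

```text
t: 9.75
eef_pos: [0.5634, -0.2376, 0.2263]
tool_rot: [0.004, 1.0, 0.015, -0.002]
contact_force: [-0.5, 0.6, -0.1]
gripper_width: -0.002
```

```bash
cat >> h.py <<'E'
def meas(name):
    c=get_calibration('wrist'); im=snap('wrist',name).astype(int)
    for s in(-.06,-.045,.045,.06):
        th=np.linspace(-1.2,1.2,481); p=np.array([w2px(c,strip(t,s))[0] for t in th])
        v=cv2.remap(im[:,:,2].astype(np.float32),p[:,0].astype(np.float32)[None],p[:,1].astype(np.float32)[None],cv2.INTER_LINEAR)[0]
        w=th[v>120]; print(s,'white',w.min().round(3) if len(w) else None,w.max().round(3) if len(w) else None,'mid',(w.min()+w.max())/2 if len(w) else None)
        col=int(p[240,0]); r=np.nonzero(orange(im[:,:,::-1].astype(np.uint8))[:,col])[0]; print('  orange rows',[int(q) for q in r[[0,-1]]] if len(r) else None,'model rows',p[:,1].min().round(1),p[:,1].max().round(1))
E
python3 - <<'E'
from h import *
o=readout.get_obs();print(o['t'],o['eef_pos'],o['contact_force'])
meas('w5.png')
E
```

```text
9.75 [ 0.56336872 -0.23757218  0.22628927] [-0.46273815  0.55834333 -0.05093631]
-0.06 white -0.24 0.405 mid 0.08250000000000002
  orange rows [107, 155] model rows 110.0 160.4
-0.045 white -0.235 0.405 mid 0.08500000000000002
  orange rows [107, 154] model rows 109.8 160.3
0.045 white -0.21 0.43 mid 0.1100000000000001
  orange rows [107, 154] model rows 109.1 159.7
0.06 white -0.205 0.435 mid 0.11500000000000005
  orange rows [107, 155] model rows 109.1 159.6
```

View pics/w5.png

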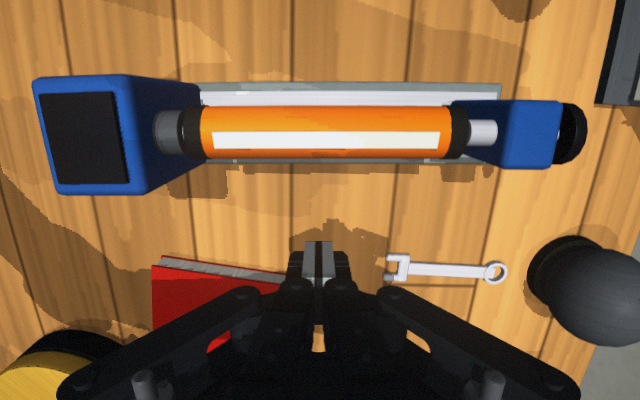

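The white strip is at rows 131–149 and the baton at about 106–158, so it is slightly below centre. The model sits about 2 px off, so I refit with the silhouette.

```bash
python3 - <<'E'
from h import *
im=cv2.imread('pics/w5.png')
for col in(240,300,400): print(col,[(r,im[r,col,::-1].tolist()) for r in [*range(102,110),*range(127,134),*range(146,164)]])
c=get_calibration('wrist')
import h
for dy in(0,.001,.0015,.002,.0025):
    h.A=np.array([.563,-.1852+dy,.11]); 
    rows=lambda th:w2px(c,strip(th,.0))[0,1].round(1)
    print(dy,'sil',min(rows(t) for t in np.arange(-2,2,.05)),max(rows(t) for t in np.arange(-2,2,.05)),[(t,rows(t-.3),rows(t+.3)) for t in(0,.1,.15,.2,.25)])
E
```

```text
240 [(102, [221, 221, 227]), (103, [218, 218, 225]), (104, [217, 213, 219]), (105, [209, 186, 180]), (106, [200, 122, 81]), (107, [212, 101, 30]), (108, [226, 107, 30]), (109, [233, 116, 29]), (127, [236, 164, 44]), (128, [237, 167, 46]), (129, [236, 167, 44]), (130, [231, 162, 57]), (131, [218, 183, 148]), (132, [228, 227, 227]), (133, [235, 237, 239]), (146, [236, 239, 233]), (147, [235, 235, 228]), (148, [211, 188, 163]), (149, [181, 101, 58]), (150, [209, 98, 28]), (151, [204, 96, 30]), (152, [194, 92, 28]), (153, [181, 85, 25]), (154, [172, 80, 27]), (155, [160, 72, 24]), (156, [144, 67, 26]), (157, [120, 56, 18]), (158, [101, 68, 50]), (159, [97, 95, 86]), (160, [94, 97, 93]), (161, [94, 95, 90]), (162, [85, 84, 79]), (163, [94, 83, 67])]
300 [(102, [221, 221, 227]), (103, [220, 220, 227]), (104, [212, 208, 214]), (105, [198, 158, 148]), (106, [196, 104, 53]), (107, [206, 96, 27]), (108, [220, 105, 29]), (109, [227, 106, 26]), (127, [238, 159, 42]), (128, [237, 163, 41]), (129, [238, 168, 47]), (130, [231, 164, 64]), (131, [215, 191, 169]), (132, [233, 235, 236]), (133, [236, 2
[... 1710 characters left out ...]
, np.float64(146.0)), (0.1, np.float64(132.0), np.float64(148.5)), (0.15, np.float64(133.4), np.float64(149.7)), (0.2, np.float64(134.9), np.float64(150.8)), (0.25, np.float64(136.3), np.float64(151.9))]
0.002 sil 107.3 160.5 [(0, np.float64(128.4), np.float64(145.3)), (0.1, np.float64(131.3), np.float64(147.8)), (0.15, np.float64(132.7), np.float64(149.0)), (0.2, np.float64(134.2), np.float64(150.1)), (0.25, np.float64(135.6), np.float64(151.2))]
0.0025 sil 106.6 159.9 [(0, np.float64(127.7), np.float64(144.6)), (0.1, np.float64(130.6), np.float64(147.1)), (0.15, np.float64(132.0), np.float64(148.3)), (0.2, np.float64(133.5), np.float64(149.4)), (0.25, np.float64(134.9), np.float64(150.5))]
```

The silhouette-relative fit gives an angle of about 0.16 rad, so 3.2 mm of roll is left. I make one short final stroke and check the measured travel before lifting.

>>> carry_out:
  deltas:
    - [[0,-2,1],0]
    - [[0,-5.1,2],0]
    - [[0,-5.1,5],0]
    - [[0,-5.1,7.2],0]
    - [[0,-5.1,7.7],0]
    - [[0,-5.1,8.1],0]
    - [[0,-5.1,8.1],0]
    - [[0,-5.1,8.1],0]

```text
t: 10.8
eef_pos: [0.5599, -0.1837, 0.1468]
tool_rot: [0.004, 1.0, 0.016, -0.004]
contact_force: [-11.6, 3.5, 19.7]
gripper_width: -0.001
```

>>> carry_out:
  deltas:
    - [[0,-0.2,0.15],0]
    - [[0,-0.4,0.15],0]
    - [[0,-0.5,0.15],0]
    - [[0,-0.5,0.15],0]
    - [[0,-0.5,0.15],0]

```text
t: 11.42
eef_pos: [0.5599, -0.1795, 0.1469]
tool_rot: [0.005, 1.0, 0.016, -0.004]
contact_force: [-4.2, -2.9, 9.1]
gripper_width: -0.001
```

>>> carry_out:
  deltas:
    - [[0,0,-2],0]
    - [[0,2,-5],0]
    - [[0.3,5,-8],0]
    - [[0.3,6,-8],0]
    - [[0.3,6,-8],0]

```text
t: 12.05
eef_pos: [0.5649, -0.2385, 0.2269]
tool_rot: [0.004, 1.0, 0.015, -0.004]
contact_force: [-0.2, 0.9, -1.2]
gripper_width: 0.002
```

```bash
cat >> h.py <<'E'
def meas2(name):
    from scipy.optimize import least_squares
    global A
    c=get_calibration('wrist'); im=snap('wrist',name).astype(int); A0=np.array([.563,-.182,.11])
    for s in(-.06,-.045,.045,.06):
        A=A0; u,v=w2px(c,strip(0,s))[0]; col=int(round(u)); r0=int(v)
        p=im[:,col]; lo=r0-45; rng=range(lo,r0+45)
        isor=[r for r in rng if p[r,0]>p[r,2]*1.9 and p[r,0]>90]; wh=[r for r in range(isor[0],isor[-1]) if p[r,2]>120]
        obs=np.array([isor[0]-.5,isor[-1]+.5,wh[0]-.5,wh[-1]+.5])
        def f(x):
            global A
            A=A0+[0,x[0],0]; rr=w2px(c,[strip(t,s) for t in np.linspace(-2,2,81)])[:,1]
            return np.array([rr.min(),rr.max(),*[w2px(c,strip(x[1]+e,s))[0,1] for e in(-.3,.3)]])-obs
        q=least_squares(f,[0,0],x_scale=[.001,.1],diff_step=1e-3); print(s,obs,'dy',q.x[0].round(4),'theta',q.x[1].round(3),'res',q.fun.round(1))
E
python3 - <<'E'
from h import *
o=readout.get_obs();print(o['t'],o['eef_pos'],o['contact_force'])
meas2('w6.png')
E
```

```text
12.05 [ 0.56489498 -0.23846881  0.22693973] [-0.19495451  0.85327707 -1.17119535]
-0.06 [104.5 175.5 125.5 161.5] dy -0.0086 theta -0.016 res [  9.4  -9.3   9.3 -10.2]
-0.045 [104.5 175.5 125.5 143.5] dy -0.0084 theta -0.316 res [ 8.9 -9.7  0.8 -0.7]
0.045 [104.5 174.5 126.5 143.5] dy -0.0083 theta -0.28 res [ 8.3 -9.   0.2 -0.2]
0.06 [104.5 174.5 126.5 144.5] dy -0.0083 theta -0.26 res [ 8.3 -9.1  0.7 -0.6]
```

```bash
sed -i 's/isor=\[r for r in rng if p\[r,0\]>p\[r,2\]\*1.9 and p\[r,0\]>90\]/isor=[r for r in rng if (p[r,0]>p[r,2]*2.4 and p[r,0]>90)]; isor=[r for r in isor if r<isor[0]+55]/' h.py
python3 - <<'E'
from h import *
meas2('w7.png')
E
```

```text
-0.06 [106.5 158.5 127.5 145.5] dy -0.0018 theta 0.039 res [-0.4  0.5  0.6 -0.7]
-0.045 [106.5 158.5 127.5 145.5] dy -0.0019 theta 0.039 res [-0.5  0.6  0.6 -0.7]
0.045 [106.5 158.5 128.5 145.5] dy -0.002 theta 0.059 res [-0.6  0.6  0.1 -0.2]
0.06 [106.5 158.5 128.5 146.5] dy -0.002 theta 0.075 res [-0.5  0.7  0.6 -0.7]
```

View pics/w7.png

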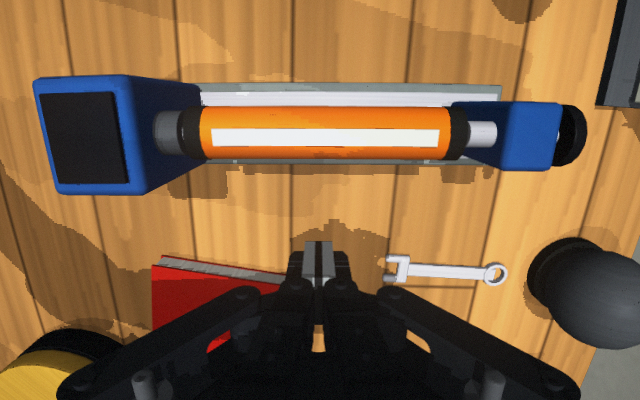

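The strip is centred on the baton (rows 127.5–146 within 106.5–158.5), giving an angle of about 0.05 rad (3°). That is good, so I leave it and go to the lever. First I get the console's direction from the patches.

```bash
python3 - <<'E'
from h import *
np.set_printoptions(precision=4,suppress=True)
for f,cam in(('top0','top'),('side0','side')):
    im=cv2.imread(f'pics/{f}.png');c=get_calibration(cam);h=cv2.cvtColor(im,cv2.COLOR_BGR2HSV)
    m=np.zeros((400,640),np.uint8); u=w2px(c,[.58,.21,.055])[0]; cv2.circle(m,(int(u[0]),int(u[1])),45,255,-1)
    P={}
    for n,a in(('g',cv2.inRange(h,(45,120,60),(80,255,255))),('r',cv2.inRange(h,(0,150,90),(6,255,255))|cv2.inRange(h,(174,150,90),(180,255,255)))):
        ys,xs=np.nonzero(a&m);P[n]=px2w(c,(ys.mean(),xs.mean()),.055);print(cam,n,len(xs),xs.mean(),ys.mean(),P[n])
    d=P['g']-P['r'];print('mid',(P['g']+P['r'])/2,'len',np.linalg.norm(d),'ydir',d/np.linalg.norm(d))
print(readout.get_obs()['q'])
togo([.56,.13,.30],(.45,-.89))
E
```

```text
top g 217 225.29032258064515 219.78801843317973 [0.5653 0.2525 0.055 ]
top r 226 257.60176991150445 207.7079646017699 [0.6026 0.1593 0.055 ]
mid [0.584  0.2059 0.055 ] len 0.10037443710198031 ydir [-0.3724  0.9281  0.    ]
side g 280 294.225 280.3178571428571 [0.5657 0.2521 0.055 ]
side r 137 300.7883211678832 247.2992700729927 [0.5955 0.1569 0.055 ]
mid [0.5806 0.2045 0.055 ] len 0.09979126472990801 ydir [-0.2984  0.9544  0.    ]
[ 0.6082  0.4323 -0.421   1.7073  0.2095  1.0526  0.149 ]
pos [ 0.5648 -0.2369  0.2263] delta cm [  0.67 -36.63  -7.65]
turn 65.08
```

```bash
python3 - <<'E'
from h import *
togo([.605,.150,.25],(.928,.372))
E
```

```text
pos [ 0.5648 -0.2369  0.2263] delta cm [  5.28 -38.52  -2.71]
turn -19.94
```

>>> carry_out:
  deltas:
    - [[0.5,-3,-2],-3]
    - [[1,-8,-4],-8]
    - [[2,-14,-4],-14]
    - [[3,-20,-4],-20]
    - [[4,-26,-4],-20]
    - [[4.5,-32,-3.5],-20]
    - [[5,-36.5,-3],-20]
    - [[5.3,-38.5,-2.7],-20]
    - [[5.3,-38.5,-2.7],-20]
    - [[5.3,-38.5,-2.7],-20]

```text
t: 13.4
eef_pos: [0.6054, 0.1477, 0.2499]
tool_rot: [0.004, 0.982, 0.189, -0.005]
contact_force: [-0.8, -0.3, -0.7]
gripper_width: -0.001
```

```bash
python3 - <<'E'
from h import *
np.set_printoptions(precision=4,suppress=True)
o=readout.get_obs();print(o['t'],o['eef_pos'],o['contact_force'])
c=get_calibration('wrist');snap('wrist','w8.png')
for d in models.spot_in('lever_knob','wrist')[:2]: print(d,px2w(c,d['centre'],.137))
togo([.605,.150,.132],(.928,.372))
E
```

```text
13.4 [0.6054 0.1477 0.2499] [-0.8458 -0.267  -0.702 ]
{'centre': [120.4, 319.7], 'score': 0.95} [0.5815 0.2064 0.137 ]
pos [0.6056 0.1474 0.25  ] delta cm [ 0.18 -0.33 11.8 ]
turn -0.12
```

View pics/w8.png

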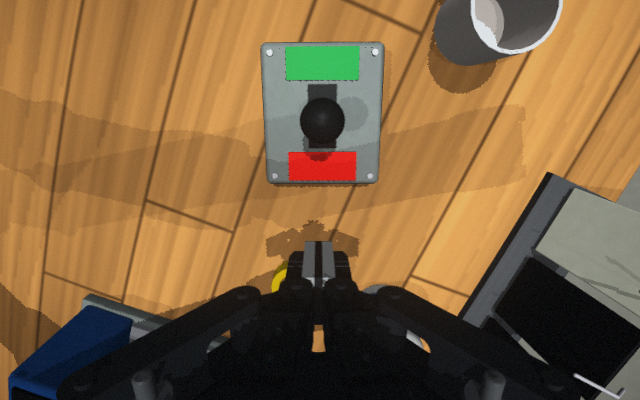

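The knob is at px (322,120), straight ahead of the tool, with green beyond it and red on the near side. I descend on the red side with about 35 mm of clearance.

>>> carry_out:
  deltas:
    - [[0,0,4],0]
    - [[0,0,8],0]
    - [[0,0,11],0]
    - [[0,0,11.8],0]
    - [[0,0,11.8],0]
    - [[0,-1,11.8],0]
    - [[0,-2.2,11.8],0]
    - [[0,-2.7,11.8],0]

```text
t: 14.5
eef_pos: [0.5942, 0.1734, 0.1328]
tool_rot: [0.003, 0.982, 0.189, -0.005]
contact_force: [0.4, -0.1, -0.0]
gripper_width: 0.002
```

```bash
python3 - <<'E'
from h import *
o=readout.get_obs();d=np.array([.5815,.2064])-o['eef_pos'][:2];print(o['eef_pos'],o['contact_force'],d@[-.372,.928],d@[.928,.372])
E
```

```text
[0.59415528 0.17342807 0.13276845] [ 0.42595255 -0.14895518 -0.04771643] 0.03530571522557981 0.0005214605259794755
```

>>> carry_out:
  deltas:
    - [[0,-0.7,0],0]
    - [[0,-1.4,0],0]
    - [[0,-2.1,0],0]
    - [[0,-2.8,0],0]
    - [[0,-3.5,0],0]
    - [[0,-4.2,0],0]
    - [[0,-4.6,0],0]
    - [[0,-4.6,0],0]

```text
t: 15.5
eef_pos: [0.5768, 0.2142, 0.1313]
tool_rot: [0.005, 0.982, 0.189, -0.006]
contact_force: [3.2, -6.4, -3.1]
gripper_width: 0.001
```

```bash
python3 - <<'E'
from h import *
o=readout.get_obs();d=np.array([.5815,.2064])-o['eef_pos'][:2];a=d@[-.372,.928];print(o['eef_pos'],o['contact_force'],a,'tilt',np.arcsin((.028-a)/.078))
im=read_camera('side');c=get_calibration('side');u=w2px(c,[.58,.21,.1])[0].astype(int)
cv2.imwrite('pics/s2.png',cv2.resize(im[u[1]-80:u[1]+80,u[0]-110:u[0]+110,::-1],None,fx=3,fy=3))
E
```

```text
[0.57681479 0.21420035 0.13132267] [ 3.20493704 -6.41384498 -3.05475875] -0.008981622631625587 tilt 0.493968109384559
```

View pics/s2.png

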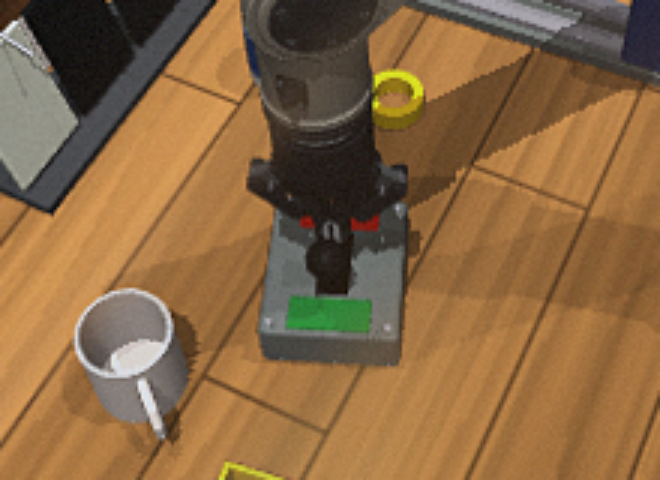

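The lever leans towards green at about 0.49 rad (calculated from the tool position, supported by 7 N of contact force). I hold it for over a second, then back off slowly the way I came.

>>> carry_out:
  deltas:
    - [[0,-0.3,0],0]
    - [[0,-0.3,0],0]
    - [[0,-0.3,0],0]
    - [[0,-0.3,0],0]
    - [[0,-0.3,0],0]
    - [[0,-0.3,0],0]
    - [[0,-0.3,0],0]
    - [[0,-0.3,0],0]
    - [[0,-0.3,0],0]
    - [[0,-0.3,0],0]

```text
t: 16.8
eef_pos: [0.5763, 0.2152, 0.1309]
tool_rot: [0.006, 0.982, 0.188, -0.006]
contact_force: [3.9, -4.6, -0.6]
gripper_width: -0.0
```

>>> carry_out:
  deltas:
    - [[0,-0.3,0],0]
    - [[0,-0.3,0],0]
    - [[0,0.8,0],0]
    - [[0,2,0],0]
    - [[0,3.2,0],0]
    - [[0,4.5,0],0]
    - [[0,6,0],0]
    - [[0,7.2,0],0]
    - [[0,7.2,-4],0]
    - [[0,7.2,-10],0]

```text
t: 18.05
eef_pos: [0.6029, 0.1484, 0.2307]
tool_rot: [0.006, 0.982, 0.188, -0.008]
contact_force: [1.4, -0.5, 0.8]
gripper_width: -0.003
```

>>> carry_out:
  deltas:
    - [[0,0,-4],0]
    - [[0,0,-6],0]
    - [[0,0,-6],0]
    - [[0,0,-6],0]

```text
t: 18.55
eef_pos: [0.6029, 0.1487, 0.2886]
tool_rot: [0.006, 0.982, 0.188, -0.01]
contact_force: [-0.6, -0.8, 0.3]
gripper_width: 0.003
```

```bash
python3 - <<'E'
from h import *
np.set_printoptions(precision=3,suppress=True)
o=readout.get_obs();print(o['t'],o['eef_pos'],o['contact_force'])
a=snap('wrist','w9.png');c=get_calibration('wrist')
for d in models.spot_in('lever_knob','wrist')[:1]: print(d,px2w(c,d['centre'],.137))
b=snap('top','top1.png');c=get_calibration('top')
for q in('baton_mid','tin','mug','tape','wrench','book','spare1'):
    print(q,[(d['centre'],d['score']) for d in models.spot_in(q,'top')[:1]])
b=b[:,:,::-1]; cv2.imwrite('pics/fin.png',np.vstack([cv2.resize(b[60:310,120:620],(800,400)),cv2.resize(a[20:220,160:560,::-1],(400,200),).repeat(1,0) if 0 else np.hstack([a[20:220,160:560,::-1],cv2.resize(b[150:300,340:640],(400,200))])]))
E
```

```text
18.55 [0.603 0.149 0.289] [-0.647 -0.795  0.319]
{'centre': [120.3, 324.1], 'score': 0.97} [0.582 0.206 0.137]
baton_mid [([220.6, 375.0], 0.77)]
tin [([161.0, 315.0], 0.93)]
mug [([176.2, 192.1], 0.7)]
tape [([206.8, 313.0], 0.71)]
wrench [([176.9, 427.9], 0.62)]
book [([260.2, 453.6], 0.97)]
spare1 [([258.7, 151.5], 0.8)]
```

View pics/fin.png

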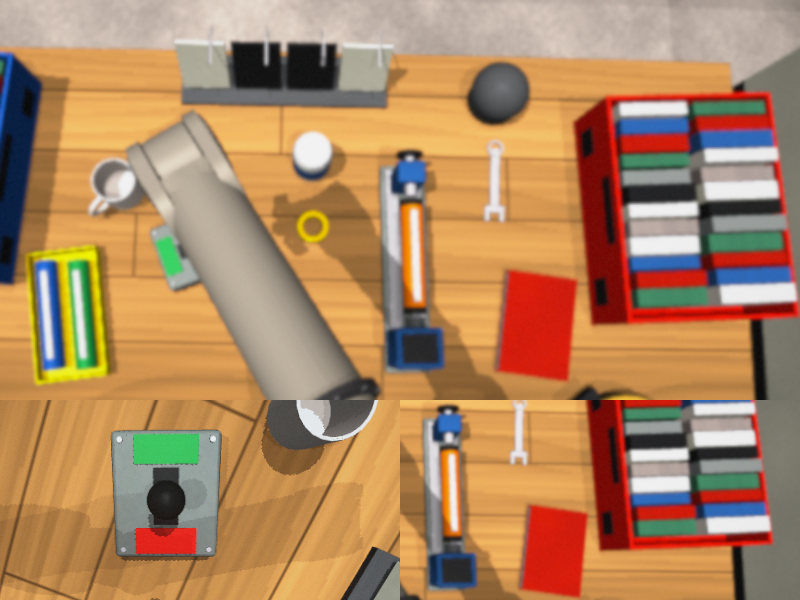

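The lever is upright again (knob back at (0.582, 0.206)), the strip is on top, the other things are in place, and the robot is clear of everything. I hand in.

```bash
python3 -c "
from h import *
print(bot.hand_in())"
```

```text
the job is handed in; nothing more can be done
None
```

The baton now has its white strip facing up, and the jog lever was tilted to green, held and let back upright. I handed the job in at about 18.6 s.

- **Baton:** The tool could only point straight down, so I did not grip the baton. I rolled it with the shut fingertips pressed on top, in four strokes from about 2.0 rad. The last close-up put the strip at about 0.05 rad (3°) from straight up, with the four samples between 0.04 and 0.075. I left it there rather than nudge again. An earlier run of the same check gave wrong figures because wood was picked up as baton and the arm was still settling; I fixed it and measured again.
- **Lever:** I pushed it from the red side to about 0.49 rad, calculated from the tool position, with 6–7 N of contact force. It stayed there for about 1.5 s. I then backed off the same way. The knob returned to (0.582, 0.206), within 1 mm of where it started, and was never pushed towards red.
- **Everything else:** In the last top view the tin, mug, tape, wrench, book and spare batons were still in place by eye. The robot was clear, with contact force around 1 N, which is sensor noise.

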